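# Slide the tube carrier round the bent rod to its end stop

## Robot

A 6-joint arm with a two-finger parallel gripper is mounted at the origin on a cart in front of the work surface, level with it; the furniture and walls round the work are solid. World frame = base frame: x ahead of the robot, y to its left, z up, the work surface at z = 0. Lengths are in m, angles in rad, forces in N, time in s.
With the tool pointing down it reaches from about 0.375 to 0.975 m from the base axis. Payload 3.8 kg.
Tool frame: the origin (TCP) lies where the fingers leave the gripper's body, on its centre line; the fingertips stand 73 mm ahead of it and the grasp point (between the pads) lies 54 mm ahead of it (nose_length is the distance from the TCP to the fingertips, in m); z points along the fingers, y is the line along which they close (so a half turn about z gives the same grasp; the last joint's range is limited). The gripper opens to 85 mm and grips with 20 to 120 N. Pads are 22 mm wide; open, the fingers measure 114 mm over their backs; the gripper's body (76 mm by 85 mm) begins 54 mm behind the grasp point. The pads swing forward as they close: fully open they stand 13 mm farther back than shut.
Start: joints at [1.292, 0.264, 1.604, -0, 1.274, -0.037], TCP at [0.162, 0.655, 0.304] pointing down, gripper open.
Joint ranges: [-2.63, 2.63], [-0.94, 2.18], [0.31, 2.57], [-1.31, 4.45], [0, 2.66], [-2.55, 2.55]. Speed limits (rad/s): [2.57, 2.57, 3.14, 3.14, 3.14, 3.14].

## Interface

Orientations are given as a rotation vector (axis times angle).
In Python, from workcell import read_state, read_camera, calibration, finish_job, look_for, cut_out, tip_of, nose_length gives the robot as it stands.
- The arm moves only by the tool step_arm, never from a script. Its argument "targets" is a list of rows, each a list of 3 entries, a list of its own where there are three numbers: the turn, a rotation vector about the tool's x, y, z in rad, then the shift along the tool's x, y, z in mm, then the finger opening in mm, from 0 to 85.4. In form: [[[ax, ay, az], [x, y, z], grip], ...]. A call has 1 to 5 rows; each row shifts and turns the commanded pose from where the row before left it, along the tool's axes as they then stand; what a row does not reach is not made up. A row lasts 1/12 s, in which the tool goes at most 41.7 mm and 7.16 degrees, less where a joint would pass 70% of its speed; a pose out of reach is approached as far as the arm can. A call with a gripper value outside its range is refused whole. The fingers move at their own pace and stop on an object; "grip_force" is the grip in N (left out, the last holds). Time passes only in rows, so rows that do not move let the fingers close. It gives the time, the measured TCP pose, the force, the opening and the grip force at its end, in the units of the state.
- read_state(): the state, without advancing time (a new reading comes with each control period).
- read_camera(name): name is "side" or "top" or "wrist"; returns the picture (384x512x3 uint8, red, green, blue); there is no depth.
- calibration(name): a dict with "camera_matrix" (3x3 intrinsics, pixels), "R" (3x3) and "t" (3): a world point X has camera coordinates R X + t. Camera axes: x right, y down, z forward; pixel columns grow to the right and rows downward; lengths in m; the calibration is good to about 2 mm. The wrist camera is an equidistant fisheye: a pixel r from the principal point sees the ray r / f radians off the axis. A picture is of the moment at which its call begins: read the wrist's pose just before it. calibration takes no time and is no camera call; for the wrist camera it gives the pose at the moment of the call.
- finish_job(): hands the job in; it is judged then, once.
Trained networks look in the newest picture that a camera, given by its name, has taken for a name from the list of things; names that differ only in an ending like _2 or _b are one class to them, and where a whole thing is asked for, a point or a joint stands for the part that bears it (a point fixed in the world has none). Each returns a list of dicts, best first, with "score" (0 to 1); they miss things now and then, are a little off and sometimes report something else, mostly with a low value. They report only what shows in the picture. A call takes as long as a camera call.
- look_for(camera, query): "extent" ([left, top, right, bottom] in pixels, round what is visible of it).
- cut_out(camera, query): "region" (384x512 bool, what is visible of it) and "extent" ([left, top, right, bottom] in pixels, round what is visible of it).
- tip_of(camera, query): "at" ([row, column] in pixels: a listed point, or the origin of a listed thing).
The state is a dict: "time": time; "q": joint angles; "joint_vel": joint speeds; "joint_torque": joint torques, N m; "tool_pos": TCP position; "tcp_rot": TCP orientation; "wrist_force": force on the tool from outside, world axes, zero at the start; "torque": the same for the moment, N m; "width": opening from 0.0 (shut) to 1.0 (fully open); "grip_force": force on a finger pad.
Only numpy, scipy, OpenCV 4.12 (cv2) and the standard library are available. Lean on these libraries where they do the work, as an engineer would, in place of code of your own. Each camera call takes 0.05 s, during which the arm holds its last target. There are 200 camera calls.

## Task

A tube carrier hangs on the bent steel rod of the small bench stand. Take it by its blue handle and slide it gently along the rod, round the bend, until it is fully home against the black stop at the rod's end, then let go and leave it hanging upright there. Never force it: while it slides, keep the push on the rod and on the stop under 15 N, and do not disturb the yellow-capped drop bottle.

Things in the scene. Friction and masses are not known exactly. Their poses are not given: they have to be found in the camera images.
- stand: Bench stand, does not move. Origin: underside of its grey base (120x140x17 mm), below the post. Frame: z up. A round 8 mm steel rod rises at the origin to axis height z=180 mm, runs level along -y to y=-130 (first leg), then turns level towards -x through a 60 degree arc of 45 mm radius. Second leg: see bend_end. Push it with less than 15 N while the carrier slides.
- bend_end (a point): End of the arc on the rod axis, at (-22.5,-169,180) mm in the stand's frame, same axes. From here the second leg runs level and straight for 115 mm to a black 18 mm stop disc. Bent by hand: its heading is nominally (-0.866,-0.5) in these axes but is off by up to 0.28 rad to either side, differently each time and not measured: feel for it.
- carrier: Aluminium collar, hung loose on the rod's first leg, y=-45 to -85 mm in the stand's frame. Origin: mid bore; bore along own y, 12 mm wide, 14 mm long, outside 22 mm. Above it a blue upright handle plate, 10 mm thick (own x), 26 mm wide (own y), 15 to 49.5 mm above the origin. Below hangs a fixed sample tube, down to 118 mm. Mass 70 to 120 g. Home: origin 108 mm past bend_end.
- drop_bottle: Black bottle with yellow cap, 40 mm wide, 84 mm tall, stands loose on the bench in the corner of the bend. Origin: centre of its underside. Leave it alone.

How it is judged:
On the way:
1. the carrier has come round the bend and is on the second leg, at least 30 mm past the end of the bend (distance between carrier and bend_end above 0.03 m and x of carrier in the frame of stand below -0.04 m).
At the end, for the whole second after the job is handed in: The carrier hangs on the second leg within 3.5 mm of the stop (its origin 104.5 mm or more from the end of the bend), upright within 0.25 rad, at rest and released (distance between carrier and bend_end between 0.1045 and 0.113 m and x of carrier in the frame of stand below -0.08 m and angle between carrier's own z axis and vertical below 0.25 rad and linear speed of carrier below 0.02 m/s); the robot touches nothing.
It fails at once if the carrier, once slid 12 mm or more from where it hung, is pressed on the rod or its stop with 15 N or more (contact force between carrier and stand above 15 N and distance of carrier from where it was at the start of the episode above 0.012 m).
It fails at once if the drop bottle is moved more than 20 mm (distance of drop_bottle from where it was at the start of the episode above 0.02 m).
It also fails if it takes over 69 s, if anything falls off the work surface, if the arm or the gripper's body presses on something with over 40 N, if the wrist force passes 120 N, or if a joint passes its speed limit or range.

## Working session

There is one attempt and no reset: what is moved stays moved. The work goes in short steps, Python scripts to look and compute and a tool call to move; the robot and the scene stay as the last step left them, time stands still between calls to the robot, and variables do not carry over. Pictures are saved under pics/ and viewed, at most 10 in all, crops included, and the job is handed in when it is done.

Besides the shell and the picture viewer there is one more tool, called after "Emit:" as name(argument=value, ...) on one line, values as JSON. step_arm: Moves the arm, as the interface text tells. Its arguments: {"type":"object","properties":{"targets":{"type":"array","items":{"type":"array"}},"grip_force":{"type":"number"}},"required":["targets"]}

```bash
mkdir -p pics; ls; python3 - <<'E'
from workcell import *
import cv2,numpy as np
s=read_state();print(s)
for c in ["side","top"]:
    im=read_camera(c);cv2.imwrite(f"pics/{c}0.png",im[:,:,::-1])
    k=calibration(c);print(c,k)
    for q in ["stand","carrier","drop_bottle","bend_end"]:
        if q!="bend_end":print(q,[(r["extent"],r["score"]) for r in look_for(c,q)][:2])
        print(q,[(r["at"],r["score"]) for r in tip_of(c,q)][:2])
a=cv2.imread("pics/side0.png");b=cv2.imread("pics/top0.png")
cv2.imwrite("pics/both0.png",cv2.resize(np.vstack([a,b]),None,fx=.78,fy=.78))
E
```

```text
pics
{'time': 0.0, 'q': array([ 1.29211413e+00,  2.64764929e-01,  1.60538618e+00, -1.03970238e-06,
        1.27371303e+00, -3.69070417e-02]), 'joint_vel': array([ 0.00131276,  0.00056723,  0.00166045,  0.00040105,  0.0011336 ,
       -0.00067814]), 'joint_torque': array([-6.22016560e-04, -5.15111804e+01, -3.67319584e+01, -1.05960100e-04,
        1.28351228e-02, -9.16324616e-08]), 'tool_pos': array([0.16146069, 0.65481033, 0.30254734]), 'tcp_rot': array([-0.37881155, -3.11831001,  0.00352357]), 'wrist_force': array([ 0.04039286,  0.53106343, -0.36818943]), 'torque': array([ 0.00519991, -0.00276897,  0.01526822]), 'grip_force': 0.0, 'width': 0.9969621914750701}
side {'camera_matrix': array([[346.62344042,   0.        , 255.52771038],
       [  0.        , 346.62344042, 194.3924018 ],
       [  0.        ,   0.        ,   1.        ]]), 'R': array([[-0.96209203, -0.27221186, -0.01672206],
       [-0.14970403,  0.57836876, -0.80192162],
       [ 0.2279641 , -0.76901904, -0.59719519]]), 't': array([0.60304613, 0.13369002, 0.82097655])}
stand [([220.5, 117.1, 281.4, 238.9], 0.97)]
stand [(
[... 204 characters left out ...]
29.3, 244.1], 0.91), ([148.3, 234.3], 0.24)]
top {'camera_matrix': array([[374.95955098,   0.        , 250.31133729],
       [  0.        , 374.95955098, 188.80906955],
       [  0.        ,   0.        ,   1.        ]]), 'R': array([[-0.01105605, -0.99928294, -0.03621286],
       [-0.99093336,  0.01579874, -0.13342218],
       [ 0.13389863,  0.03440941, -0.99039747]]), 't': array([0.10091307, 0.63402743, 0.88379817])}
stand [([233.2, 151.2, 389.2, 212.8], 0.96)]
stand [([183.7, 259.6], 0.88)]
carrier [([288.5, 153.3, 304.7, 173.1], 0.57)]
carrier [([158.8, 293.6], 0.71)]
drop_bottle [([299.1, 209.3, 320.0, 225.1], 0.71)]
drop_bottle [([215.5, 310.3], 0.54)]
bend_end [([153.6, 341.3], 0.94)]
```

```bash
python3 - <<'E'
import cv2,numpy as np
a=cv2.imread("pics/side0.png")[90:250,190:350];b=cv2.imread("pics/top0.png")[110:250,215:405]
cv2.imwrite("pics/c0.png",np.hstack([cv2.resize(a,(380,380),interpolation=2),cv2.resize(b,(420,380*420//516 if 0 else 309),interpolation=2) if 0 else cv2.copyMakeBorder(cv2.resize(b,(420,309),interpolation=2),0,71,0,0,0)]))
E
cat > h.py <<'E'
from workcell import *
import numpy as np, cv2
from scipy.optimize import least_squares
from scipy.spatial.transform import Rotation as Ro
def proj(c,X,k=None):
    k=k or calibration(c); p=(k["R"]@np.atleast_2d(X).T).T+k["t"]; K=k["camera_matrix"]
    if c=="wrist":
        r=np.hypot(p[:,0],p[:,1])+1e-12; th=np.arctan2(r,p[:,2]); d=p[:,:2]/r[:,None]*th[:,None]
    else: d=p[:,:2]/p[:,2:]
    return d*[K[0,0],K[1,1]]+K[:2,2]
def S(p,x): # stand local (m) -> world ; p=(x,y,yaw)
    x=np.atleast_2d(x); c,s=np.cos(p[2]),np.sin(p[2])
    return np.c_[p[0]+c*x[:,0]-s*x[:,1],p[1]+s*x[:,0]+c*x[:,1],x[:,2]]
E
python3 - <<'E'
from h import *
# obs: (cam, local fn, uv)
B=np.array([-.0225,-.169,.18])
obs=[("side",[0,0,0],(239.9,221.4)),("top",[0,0,0],(259.6,183.7)),("side",B,(244.1,129.3)),("top",B,(341.3,153.6))]
car=[("side",(239.7,146.8)),("top",(293.6,158.8))]
ks={c:calibration(c) for c in("side","top")}
def f(v):
    r=[proj(c,S(v,x),ks[c])[0]-u for c,x,u in obs]
    r+=[proj(c,S(v,[0,v[3],.178]),ks[c])[0]-u for c,u in car]
    return np.ravel(r)
for y0 in(0,1.5,3,-1.5):
    o=least_squares(f,[.5,0,y0,-.065],loss="soft_l1");print(o.cost,o.x,f(o.x).round(1))
E
```

```text
8.890548239217807 [ 0.65380209  0.06181711  0.33411271 -0.07289355] [-0.5 -0.1  3.   0.2 -0.7  1.5 -0.4  0.6 -4.   2.2  0.9  1.2]
8.89054823921883 [ 0.65380208  0.06181711  0.33411275 -0.07289354] [-0.5 -0.1  3.   0.2 -0.7  1.5 -0.4  0.6 -4.   2.2  0.9  1.2]
229.89296782859003 [ 0.64930422 -0.26899063  3.03733333 -0.26359913] [ 30.8 -62.1 132.1  -0.2  -1.3   1.8  -1.3  -0.   -3.7   2.3   0.8   1.6]
8.890548239243337 [ 0.65380208  0.06181711  0.33411285 -0.07289354] [-0.5 -0.1  3.   0.2 -0.7  1.5 -0.4  0.6 -4.   2.2  0.9  1.2]
```

View pics/c0.png

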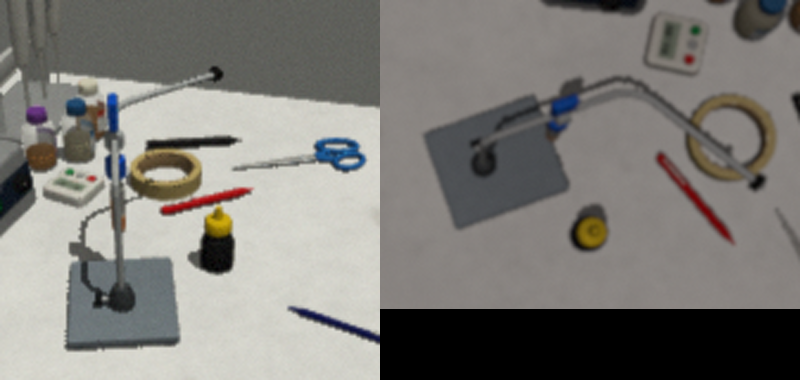

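The side crop shows the rod end-on, the blue carrier at about (238,147) px and the stop at about (280,121). In the top crop the stop is at about (385.5,192), the bottle at (309,215) inside the bend, and the bend apex near (326,147). I'll refit with the stop included.

```bash
cat >> h.py <<'E'
def d2(dl): # heading in stand frame with offset
    a=np.arctan2(-.5,-.866)+dl; return np.array([np.cos(a),np.sin(a),0])
B=np.array([-.0225,-.169,.18])
E
python3 - <<'E'
from h import *
obs=[("side",[0,0,0],(239.9,221.4)),("top",[0,0,0],(259.6,183.7)),("side",B,(244.1,129.3)),("top",B,(341.3,153.6))]
car=[("side",(239.7,146.8)),("top",(293.6,158.8))]
st=[("side",(280.5,121.2)),("top",(385.5,192.3))]
ks={c:calibration(c) for c in("side","top")}
def f(v):
    r=[proj(c,S(v,x),ks[c])[0]-u for c,x,u in obs]
    r+=[proj(c,S(v,[0,v[3],.178]),ks[c])[0]-u for c,u in car]
    r+=[proj(c,S(v,B+.116*d2(v[4])),ks[c])[0]-u for c,u in st]
    return np.ravel(r)
o=least_squares(f,[.65,.06,.33,-.065,0],loss="soft_l1");v=o.x;print(o.cost,v,f(v).round(1))
for x in([0,0,.18],[0,v[3],.18],[0,-.13,.18],B,B+.108*d2(v[4])):print(S(v,x).round(4))
s=read_state();R=Ro.from_rotvec(s["tcp_rot"]).as_matrix();print(R.round(3));print(nose_length())
T=S(v,[0,v[3],.33])[0];print(T,R.T@(T-s["tool_pos"])*1000)
print("tool x yaw",np.arctan2(R[1,0],R[0,0]),"want dir -y stand:",v[2]-np.pi/2)
E
```

```text
10.99266612234432 [ 0.65399622  0.06097166  0.32156176 -0.07184058 -0.03768699] [-0.4 -0.3  3.3  0.1  0.1  1.4  0.3  1.4 -3.6  2.2  1.   1.6 -1.  -0.2
 -1.6 -0.3]
[[0.654 0.061 0.18 ]]
[[ 0.6767 -0.0072  0.18  ]]
[[ 0.6951 -0.0624  0.18  ]]
[[ 0.6861 -0.1065  0.18  ]]
[[ 0.6114 -0.1845  0.18  ]]
[[-0.971  0.239  0.   ]
 [ 0.239  0.971  0.   ]
 [ 0.     0.    -1.   ]]Traceback (most recent call last):
  File "<stdin>", line 13, in <module>
TypeError: 'float' object is not callable
```

```bash
python3 - <<'E'
from h import *
v=[0.65399622,0.06097166,0.32156176,-0.07184058]
s=read_state();R=Ro.from_rotvec(s["tcp_rot"]).as_matrix();print(nose_length)
T=S(v,[0,v[3],.335])[0];print(R.T@(T-s["tool_pos"])*1000)
print("turn z",-(v[2]+np.pi/2-np.arctan2(R[1,0],R[0,0])))
E
```

```text
0.0726
[-658.74980553 -519.94323372  -31.09932521]
turn z 1.0074110343190108
```

Emit:
step_arm(targets=[[[0, 0, 0], [-31.5, -25, -6], 85], [[0, 0, 0], [-31.5, -25, -6], 85], [[0, 0, 0], [-31.5, -25, -6], 85], [[0, 0, 0], [-31.5, -25, -6], 85], [[0, 0, 0], [-31.5, -25, -6], 85]])

```text
time: 1.22
tool_pos: [0.2853, 0.4948, 0.3342]
tcp_rot: [0.378, 3.119, 0.0]
wrist_force: [0.4, 0.7, 0.6]
width: 0.993
grip_force: 0.0
```

Emit:
step_arm(targets=[[[0, 0, 0], [-31.5, -25, 0], 85], [[0, 0, 0], [-31.5, -25, 0], 85], [[0, 0, 0], [-31.5, -25, 0], 85], [[0, 0, 0], [-31.5, -25, 0], 85], [[0, 0, 0], [-31.5, -25, 0], 85]])

```text
time: 1.63
tool_pos: [0.4084, 0.3355, 0.3343]
tcp_rot: [0.378, 3.118, 0.001]
wrist_force: [0.5, 0.2, 0.5]
width: 0.996
grip_force: 0.0
```

Emit:
step_arm(targets=[[[0, 0, 0], [-31.5, -25, 0], 85], [[0, 0, 0], [-31.5, -25, 0], 85], [[0, 0, 0], [-31.5, -25, 0], 85], [[0, 0, 0], [-31.5, -25, 0], 85], [[0, 0, 0], [-31.5, -25, 0], 85]])

```text
time: 2.05
tool_pos: [0.5315, 0.1763, 0.3343]
tcp_rot: [0.379, 3.118, 0.001]
wrist_force: [0.2, 1.1, 0.7]
width: 0.995
grip_force: 0.0
```

Emit:
step_arm(targets=[[[0, 0, 0], [-31.5, -25, 0], 85], [[0, 0, 0], [-31.5, -25, 0], 85], [[0, 0, 0], [-31.5, -25, 0], 85], [[0, 0, 0], [-31.5, -25, 0], 85], [[0, 0, 0], [-28.5, -20, 0], 85]])

```text
time: 2.47
tool_pos: [0.653, 0.022, 0.3341]
tcp_rot: [0.38, 3.118, -0.001]
wrist_force: [0.3, 0.6, 0.5]
width: 0.996
grip_force: 0.0
```

Emit:
step_arm(targets=[[[0, 0, 0.12], [0, 0, 0], 85], [[0, 0, 0.12], [0, 0, 0], 85], [[0, 0, 0.12], [0, 0, 0], 85], [[0, 0, 0.12], [0, 0, 0], 85], [[0, 0, 0.12], [0, 0, 0], 85]])

```text
time: 2.88
tool_pos: [0.6519, 0.0243, 0.3338]
tcp_rot: [-1.293, -2.863, 0.0]
wrist_force: [-0.4, 0.6, -0.2]
width: 0.997
grip_force: 0.0
```

Emit:
step_arm(targets=[[[0, 0, 0.12], [0, 0, 0], 85], [[0, 0, 0.12], [0, 0, 0], 85], [[0, 0, 0.12], [0, 0, 0], 85], [[0, 0, 0.05], [0, 0, 0], 85], [[0, 0, 0], [0, 0, 0], 85]])

```text
time: 3.3
tool_pos: [0.6518, 0.0246, 0.3339]
tcp_rot: [1.842, 2.545, -0.0]
wrist_force: [0.5, 1.1, -0.2]
width: 0.993
grip_force: 0.0
```

```bash
python3 - <<'E'
from h import *
s=read_state();print(s["time"],s["tool_pos"],s["tcp_rot"],s["q"],s["wrist_force"])
k=calibration("wrist");im=read_camera("wrist");print(k)
for q in ["stand","carrier","drop_bottle"]:
    print(q,[(r["extent"],r["score"]) for r in look_for("wrist",q)][:2])
for q in ["carrier","bend_end"]:    print(q,[(r["at"],r["score"]) for r in tip_of("wrist",q)][:2])
cv2.imwrite("pics/w1.png",cv2.resize(im[:,:,::-1],None,fx=1.5,fy=1.5))
E
```

```text
3.3 [0.65184624 0.02459948 0.3338981 ] [ 1.84193576e+00  2.54493144e+00 -2.86579135e-05] [-4.46874543e-04  2.05079062e-01  1.62052880e+00 -3.46490487e-05
  1.31596955e+00 -3.18236260e-01] [ 0.52595309  1.14442057 -0.21774675]
{'camera_matrix': array([[297.31863964,   0.        , 258.31910989],
       [  0.        , 297.31863964, 190.93658272],
       [  0.        ,   0.        ,   1.        ]]), 'R': array([[ 9.50082966e-01,  3.11996658e-01, -6.65287047e-04],
       [ 2.99486748e-01, -9.11386235e-01,  2.82281454e-01],
       [ 8.74645367e-02, -2.68390045e-01, -9.59331402e-01]]), 't': array([-0.62601284, -0.21785861,  0.35667489])}
stand [([216.9, 88.3, 312.1, 326.8], 0.85)]
carrier [([255.2, 194.8, 284.5, 291.8], 0.86)]
drop_bottle [([161.2, 182.9, 198.4, 219.1], 0.68)]
carrier [([240.6, 267.3], 0.78)]
bend_end [([325.1, 243.8], 0.83)]
```

View pics/w1.png

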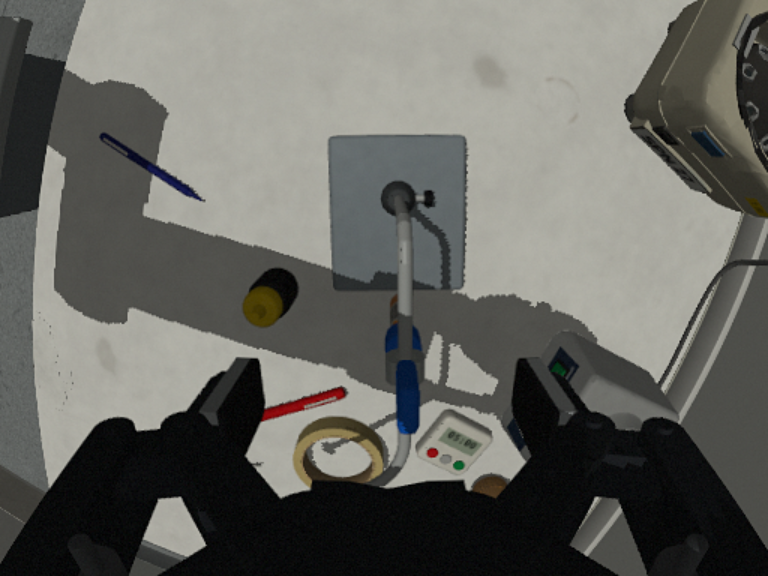

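```bash
cat >> h.py <<'E'
def bp(uv,z,k): # wrist pixel -> world at plane z
    K=k["camera_matrix"];d=(np.array(uv)-K[:2,2])/[K[0,0],K[1,1]];th=np.linalg.norm(d)
    r=np.r_[d/th*np.sin(th),np.cos(th)];w=k["R"].T@r;o=-k["R"].T@k["t"];return o+w*(z-o[2])/w[2]
E
python3 - <<'E'
from h import *
k=calibration("wrist")
v=[0.65399622,0.06097166,0.32156176]
inv=lambda X:Ro.from_euler("z",-v[2]).apply(X-np.r_[v[:2],0])*1000
for n,u,z in[("post",(398,198),.02),("rod1",(403.5,240),.18),("rod2",(404.5,310),.18),("c1",(329,136),.017),("c2",(467,136),.017),("c3",(465,290),.017),("c4",(333,288),.017),("htop-end",(408,432),.2275),("carr",(267.3*1.5,240.6*1.5),.178),("bend",(243.8*1.5,325.1*1.5),.18),("bottle",(263,305),.084)]:
    X=bp(np.array(u)/1.5,z,k);print(n,X.round(4),inv(X).round(1))
E
```

```text
post [0.6476 0.0631 0.02  ] [-5.4  4.1 20. ]
rod1 [0.6492 0.0559 0.18  ] [ -6.2  -3.2 180. ]
rod2 [0.6618 0.0205 0.18  ] [ -5.4 -40.9 180. ]
c1 [0.5745 0.0961 0.017 ] [-64.3  58.5  17. ]
c2 [0.6867 0.1339 0.017 ] [54.1 58.8 17. ]
c3 [0.7324 0.0035 0.017 ] [ 56.2 -79.3  17. ]
c4 [ 0.6176 -0.0325  0.017 ] [-64.1 -77.2  17. ]
htop-end [ 0.6766 -0.0218  0.2275] [ -4.8 -85.7 227.5]
carr [ 0.6701 -0.0094  0.178 ] [ -6.9 -71.8 178. ]
bend [ 0.6787 -0.1047  0.18  ] [ -28.9 -165.   180. ]
bottle [ 0.5709 -0.0414  0.084 ] [-111.2  -70.9   84. ]
```

The wrist view shows the rod vertical at about (269,160–205) native px, with the blue handle centred near (272,265) and ending at row 288. The bottle is at (175,203), off to the left. The stand sits about 5.5 mm toward its own -x compared with my first fit.

Emit:
step_arm(targets=[[[0, 0, 0], [-20, 4, 10], 60], [[0, 0, 0], [-18.7, 4, 10], 60], [[0, 0, 0], [0, 0, 14], 60], [[0, 0, 0], [0, 0, 0], 60], [[0, 0, 0], [0, 0, 0], 60]])

```text
time: 4.02
tool_pos: [0.6707, -0.0099, 0.2975]
tcp_rot: [-1.839, -2.542, 0.003]
wrist_force: [-0.6, -0.1, 0.8]
width: 0.7
grip_force: 0.0
```

```bash
python3 - <<'E'
from h import *
s=read_state();print(s["time"],s["tool_pos"],s["tcp_rot"],s["wrist_force"],s["width"])
k=calibration("wrist");im=read_camera("wrist")
for q in ["carrier","stand"]:
    print(q,[(r["extent"],r["score"]) for r in look_for("wrist",q)][:2])
for q in ["carrier","bend_end"]:    print(q,[(r["at"],r["score"]) for r in tip_of("wrist",q)][:2])
cv2.imwrite("pics/w2.png",cv2.resize(im[:,:,::-1],None,fx=1.5,fy=1.5))
E
```

```text
4.0167 [ 0.67066951 -0.00994639  0.29751948] [-1.83911928 -2.54211683  0.00329828] [-0.63161338 -0.06055444  0.77582587] 0.6998652576075712
carrier [([248.1, 177.5, 278.6, 269.6], 0.79)]
stand [([127.2, 53.6, 310.2, 365.2], 0.67)]
carrier [([219.2, 260.1], 0.78)]
bend_end [([321.5, 231.7], 0.83)]
```

View pics/w2.png

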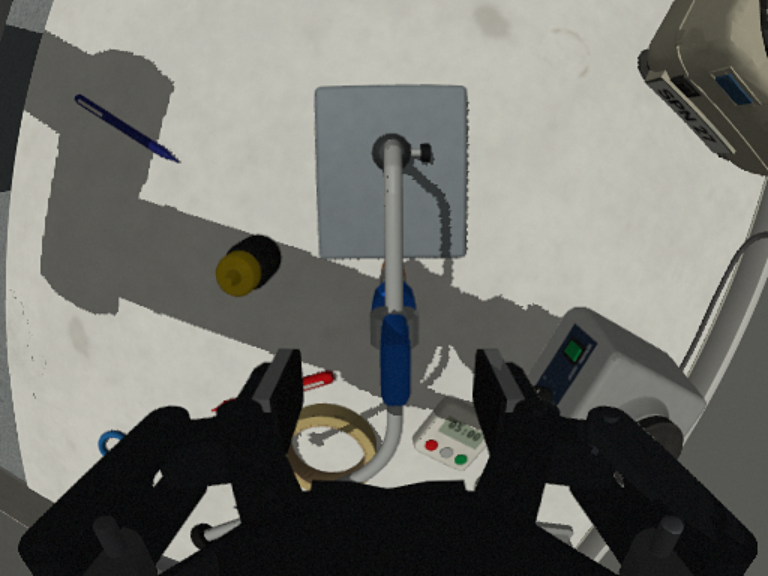

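```bash
python3 - <<'E'
from h import *
k=calibration("wrist")
v=[0.648,0.061,0.3216]
inv=lambda X:Ro.from_euler("z",-v[2]).apply(X-np.r_[v[:2],0])*1000
for n,u,z in[("post",(391,152),.02),("rod1",(393.5,165),.18),("rod2",(394.5,270),.18),("rod3",(397,415),.18),("c1",(316,86),.017),("c2",(467,86),.017),("c3",(465,256),.017),("c4",(320,257),.017),("htop-end",(396.5,404),.2275),("hL",(383,390),.2275),("hR",(409.5,390),.2275),("hnear",(396,316),.2275),("bend",(231.7*1.5,321.5*1.5),.18),("bottle",(238,273),.084),("tcp",None,0)]:
    X=bp(np.array(u)/1.5,z,k) if u else read_state()["tool_pos"];print(n,X.round(4),inv(X).round(1))
E
```

```text
post [0.6498 0.0645 0.02  ] [ 2.8  2.7 20. ]
rod1 [0.652  0.0569 0.18  ] [  2.5  -5.2 180. ]
rod2 [0.6669 0.0136 0.18  ] [  2.9 -51.  180. ]
rod3 [ 0.6919 -0.0569  0.18  ] [   4.4 -125.7  180. ]
c1 [0.5771 0.0975 0.017 ] [-55.7  57.1  17. ]
c2 [0.6893 0.1349 0.017 ] [62.5 57.1 17. ]
c3 [0.7336 0.0044 0.017 ] [ 63.3 -80.7  17. ]
c4 [ 0.6212 -0.0336  0.017 ] [-55.3 -81.3  17. ]
htop-end [ 0.6793 -0.0234  0.2275] [  3.  -90.  227.5]
hL [ 0.6727 -0.0192  0.2275] [ -1.9 -83.9 227.5]
hR [ 0.6819 -0.0162  0.2275] [  7.7 -84.  227.5]
hnear [0.6679 0.0096 0.2275] [  2.7 -55.  227.5]
bend [ 0.6807 -0.1089  0.18  ] [ -22.6 -171.5  180. ]
bottle [ 0.5744 -0.0445  0.084 ] [-103.2  -76.9   84. ]
tcp [ 0.6718 -0.0092  0.3009] [  0.4 -74.2 300.9]
```

The closer view shows the handle between the open fingers, spanning x 255–273 and ending at row 269 native. The gripper needs about 2.5 mm along +y. I'll descend and close softly.

Emit:
step_arm(targets=[[[0, 0, 0], [0, 2.3, 11], 60], [[0, 0, 0], [0, 0, 11], 60], [[0, 0, 0], [0, 0, 10], 60], [[0, 0, 0], [0, 0, 0], 40], [[0, 0, 0], [0, 0, 0], 25]], grip_force=20)

```text
time: 4.68
tool_pos: [0.6727, -0.0088, 0.2657]
tcp_rot: [-1.838, -2.544, 0.003]
wrist_force: [-0.5, 0.9, -0.5]
width: 0.431
grip_force: 0.0
```

Emit:
step_arm(targets=[[[0, 0, 0], [0, 0, 0], 18], [[0, 0, 0], [0, 0, 0], 14], [[0, 0, 0], [0, 0, 0], 10], [[0, 0, 0], [0, 0, 0], 5], [[0, 0, 0], [0, 0, 0], 0]], grip_force=20)

```text
time: 5.1
tool_pos: [0.6739, -0.009, 0.2686]
tcp_rot: [1.84, 2.546, 0.0]
wrist_force: [-1.1, -0.7, 0.9]
width: 0.115
grip_force: 21.2
```

Emit:
step_arm(targets=[[[0, 0, 0], [0, 0, 0], 0], [[0, 0, 0], [0, 0, 0], 0], [[0, 0, 0], [0, 0, 0], 0], [[0, 0, 0], [0, 0, 0], 0], [[0, 0, 0], [0, 0, 0], 0]], grip_force=20)

```text
time: 5.52
tool_pos: [0.6739, -0.009, 0.2685]
tcp_rot: [1.84, 2.546, 0.0]
wrist_force: [-2.6, -0.6, 5.3]
width: 0.117
grip_force: 21.7
```

```bash
python3 - <<'E'
from h import *
s=read_state();print(s)
k=calibration("wrist");im=read_camera("wrist")
a=cv2.resize(im[:,:,::-1],None,fx=1.04,fy=1.04)
b=cv2.resize(read_camera("side")[90:250,190:350][:,:,::-1],(252,252))
cv2.imwrite("pics/w3.png",np.hstack([a[:380],cv2.copyMakeBorder(b,0,128,0,0,0)]))
E
```

```text
{'time': 5.5167, 'q': array([-5.01932972e-02,  2.84106813e-01,  1.64465300e+00, -2.13677459e-04,
        1.21226260e+00, -3.69134894e-01]), 'joint_vel': array([ 2.19323425e-04,  2.03467763e-03, -4.50743613e-04, -6.18061663e-05,
       -2.39874369e-03, -3.47787616e-04]), 'joint_torque': array([ 6.45771828e-01, -4.87645769e+01, -3.47296929e+01,  3.61363934e-01,
       -8.22264869e-01, -5.11775084e-03]), 'tool_pos': array([ 0.67388825, -0.00897682,  0.26848584]), 'tcp_rot': array([1.84005976e+00, 2.54560306e+00, 2.23971119e-04]), 'wrist_force': array([-2.64805476, -0.60285049,  5.3367579 ]), 'torque': array([-0.18619837,  0.46184241, -0.03924488]), 'grip_force': 21.70823335647583, 'width': 0.11709520304399752}
```

View pics/w3.png

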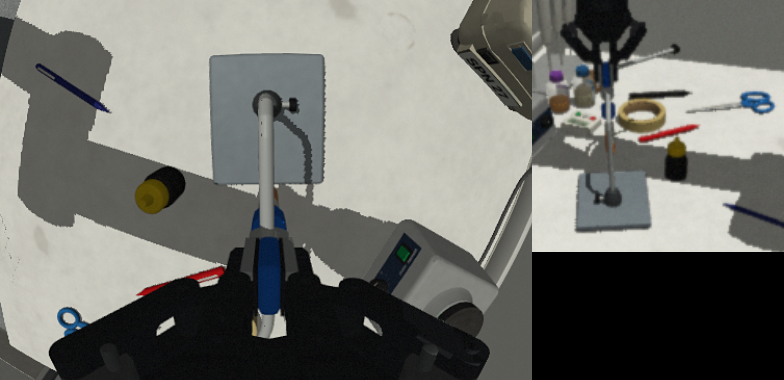

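Gripped: the handle is centred between the pads, and the side view shows the bottle untouched. There's about 5 N of downward preload, so I'll lift to centre the bore on the rod.

Emit:
step_arm(targets=[[[0, 0, 0], [0, 0, -1], 0], [[0, 0, 0], [0, 0, -1], 0], [[0, 0, 0], [0, 0, 0], 0], [[0, 0, 0], [0, 0, 0], 0]])

```text
time: 5.95
tool_pos: [0.6737, -0.0087, 0.2691]
tcp_rot: [-1.84, -2.545, 0.0]
wrist_force: [0.4, -0.4, -0.6]
width: 0.112
grip_force: 20.9
```

Emit:
step_arm(targets=[[[0, 0, 0], [-2, -0.5, -0.5], 0], [[0, 0, 0], [-2, 0, 0], 0], [[0, 0, 0], [-2, 0, 0], 0], [[0, 0, 0], [0, 0, 0], 0]])

```text
time: 6.28
tool_pos: [0.6753, -0.0153, 0.2703]
tcp_rot: [1.841, 2.546, -0.0]
wrist_force: [-0.2, -0.3, -0.9]
width: 0.114
grip_force: 20.9
```

Emit:
step_arm(targets=[[[0, 0, 0], [-4, 0.2, 0], 0], [[0, 0, 0], [-4, 0.2, 0], 0], [[0, 0, 0], [-4, 0, 0], 0], [[0, 0, 0], [-4, 0, 0], 0], [[0, 0, 0], [-4, 0, 0], 0]])

```text
time: 6.7
tool_pos: [0.682, -0.0342, 0.2704]
tcp_rot: [1.841, 2.546, 0.0]
wrist_force: [0.4, -0.2, -1.4]
width: 0.116
grip_force: 20.9
```

Emit:
step_arm(targets=[[[0, 0, 0], [-4, 0, 0], 0], [[0, 0, 0], [-4, 0, 0], 0], [[0, 0, 0], [-4, 0, 0], 0], [[0, 0, 0], [-4, 0, 0], 0], [[0, 0, 0], [-4, 0, 0], 0]])

```text
time: 7.12
tool_pos: [0.6882, -0.053, 0.2704]
tcp_rot: [-1.84, -2.546, 0.0]
wrist_force: [-0.4, 0.3, -1.0]
width: 0.112
grip_force: 20.9
```

```bash
cat >> h.py <<'E'
V=[.6502,.0628,.322]
def rep():
    s=read_state();R=Ro.from_euler("z",-V[2]);x=Ro.from_rotvec(s["tcp_rot"]).as_matrix()[:,0]
    T=Ro.from_rotvec(s["tcp_rot"]).as_matrix().T
    print(s["time"],"stand",(R.apply(s["tool_pos"]-np.r_[V[:2],0])*1000).round(1),"yaw",round(np.arctan2(x[1],x[0])-V[2]-np.pi/2,3),"Ftool",(T@s["wrist_force"]).round(1),"Mtool",(T@s["torque"]).round(2))
E
python3 -c "
from h import *
rep()
k=calibration('wrist');im=read_camera('wrist');cv2.imwrite('pics/w4.png',im[:,:,::-1])
for q in ['bend_end','stand','carrier']:
    for r in tip_of('wrist',q)[:2]: print(q,r['at'],r['score'],bp(r['at'][::-1],0 if q=='stand' else .18,k))
"
```

```text
7.1167 stand [  -0.6 -121.9  270.4] yaw -0.003 Ftool [ 0.4 -0.3  1. ] Mtool [-0.   -0.   -0.01]
stand [58.4, 255.3] 0.86 [0.64454607 0.06564419 0.        ]
stand [140.5, 161.1] 0.46 [ 0.56712957 -0.05706587  0.        ]
carrier [231.3, 258.9] 0.79 [ 0.68777217 -0.05317387  0.18      ]
```

Emit:
step_arm(targets=[[[0, 0, 0], [-4, 0.2, 0], 0], [[0, 0, 0], [-4, 0.1, 0], 0], [[0, 0, 0.067], [-3, -0.1, 0], 0], [[0, 0, 0.067], [-3, -0.1, 0], 0], [[0, 0, 0], [0, 0, 0], 0]])

```text
time: 7.73
tool_pos: [0.6924, -0.0666, 0.2703]
tcp_rot: [2.009, 2.415, -0.001]
wrist_force: [-0.5, -0.3, -1.4]
width: 0.114
grip_force: 20.9
```

```bash
python3 -c "
from h import *
rep()"
```

```text
7.7333 stand [  -0.9 -136.1  270.3] yaw -0.139 Ftool [-0.2 -0.6  1.4] Mtool [ 0.06 -0.02 -0.01]
```

Emit:
step_arm(targets=[[[0, 0, 0.067], [-3, -0.1, 0], 0], [[0, 0, 0.067], [-3, -0.1, 0], 0], [[0, 0, 0.067], [-3, -0.1, 0], 0], [[0, 0, 0.067], [-3, -0.1, 0], 0], [[0, 0, 0], [0, 0, 0], 0]])

```text
time: 8.15
tool_pos: [0.6929, -0.0783, 0.2703]
tcp_rot: [-2.312, -2.127, 0.001]
wrist_force: [-1.0, 0.1, -1.3]
width: 0.117
grip_force: 20.9
```

```bash
python3 -c "
from h import *
rep()"
```

```text
8.15 stand [  -4.2 -147.4  270.3] yaw -0.405 Ftool [-0.  -1.   1.3] Mtool [ 0.12  0.01 -0.02]
```

Emit:
step_arm(targets=[[[0, 0, 0.067], [-3, -0.8, 0], 0], [[0, 0, 0.067], [-3, -0.5, 0], 0], [[0, 0, 0.067], [-3, -0.1, 0], 0], [[0, 0, 0], [0, 0, 0], 0]])

```text
time: 8.48
tool_pos: [0.6902, -0.0869, 0.2704]
tcp_rot: [2.512, 1.886, -0.0]
wrist_force: [-0.1, -0.6, -1.6]
width: 0.113
grip_force: 20.9
```

```bash
python3 -c "
from h import *
rep()"
```

```text
8.4833 stand [  -9.4 -154.7  270.4] yaw -0.605 Ftool [-0.6  0.1  1.6] Mtool [0.02 0.04 0.01]
```

Emit:
step_arm(targets=[[[0, 0, 0.067], [-3, -0.1, 0], 0], [[0, 0, 0.067], [-3, -0.1, 0], 0], [[0, 0, 0.067], [-3, -0.1, 0], 0], [[0, 0, 0], [0, 0, 0], 0]])

```text
time: 8.82
tool_pos: [0.6868, -0.0951, 0.2704]
tcp_rot: [2.688, 1.626, -0.0]
wrist_force: [0.8, 0.5, -0.5]
width: 0.113
grip_force: 20.9
```

```bash
python3 -c "
from h import *
rep()"
```

```text
8.8167 stand [ -15.2 -161.4  270.4] yaw -0.805 Ftool [0.8 0.5 0.5] Mtool [-0.    0.03  0.03]
```

```bash
python3 - <<'E'
from h import *
b=cv2.imread("pics/top0.png")[140:205,245:395]
cv2.imwrite("pics/leg.png",cv2.resize(b,None,fx=5.2,fy=5.2,interpolation=cv2.INTER_CUBIC))
E
```

```text
(no output)
```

View pics/leg.png

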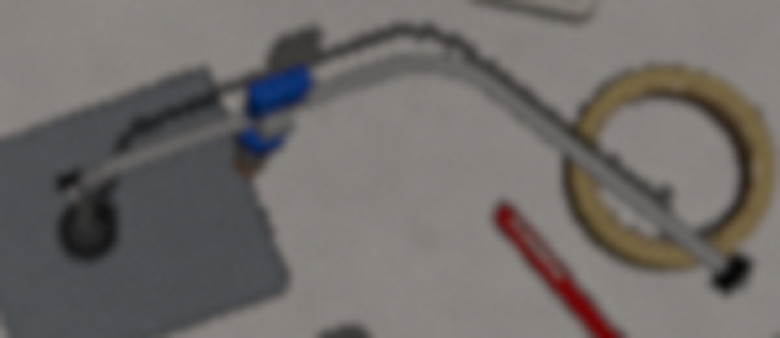

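The enlarged crop shows leg 1 running from (95,180) to (375,73) and leg 2 from (490,86) to (715,258), with the stop at (732,272) in crop px.

```bash
python3 - <<'E'
from h import *
k=calibration("top")
def b(p):
    u=np.array(p)/5.2-.4+[245,140];K=k["camera_matrix"];r=np.linalg.solve(K,np.r_[u,1]);w=k["R"].T@r;o=-k["R"].T@k["t"];return o+w*(.18-o[2])/w[2]
P=[b(p) for p in[(95,180),(375,73),(490,86),(715,258),(732,272)]]
print(np.round(P,4))
for i,j in((0,1),(2,3),(2,4)):
    d=P[j]-P[i];print(np.arctan2(d[1],d[0]))
print("nominal world",V[2]-np.pi/2,V[2]-2.618)
E
```

```text
[[ 0.6478  0.0607  0.18  ]
 [ 0.6901 -0.0543  0.18  ]
 [ 0.6838 -0.1006  0.18  ]
 [ 0.6118 -0.187   0.18  ]
 [ 0.606  -0.1934  0.18  ]]
-1.2179634613043868
-2.265551777503693
-2.2682448892266995
nominal world -1.2487963267948965 -2.296
```

Emit:
step_arm(targets=[[[0, 0, 0.067], [-3, -0.1, 0], 0], [[0, 0, 0.067], [-3, -0.1, 0], 0], [[0, 0, 0.067], [-3, -0.1, 0], 0], [[0, 0, 0], [0, 0, 0], 0]])

```text
time: 9.15
tool_pos: [0.6818, -0.1025, 0.2704]
tcp_rot: [2.837, 1.349, -0.0]
wrist_force: [-0.6, -0.1, -0.7]
width: 0.112
grip_force: 20.9
```

```bash
python3 -c "
from h import *
rep()"
```

```text
9.15 stand [ -22.3 -166.8  270.4] yaw -1.005 Ftool [-0.4 -0.4  0.7] Mtool [-0.02 -0.02 -0.04]
```

Emit:
step_arm(targets=[[[0, 0, 0.03], [-3, 0, 0], 0], [[0, 0, 0], [-3, 0, 0], 0], [[0, 0, 0], [-3, 0, 0], 0], [[0, 0, 0], [-3, 0, 0], 0], [[0, 0, 0], [0, 0, 0], 0]])

```text
time: 9.57
tool_pos: [0.6738, -0.1119, 0.2704]
tcp_rot: [2.858, 1.304, -0.0]
wrist_force: [-0.1, -0.0, -1.3]
width: 0.111
grip_force: 20.9
```

```bash
python3 -c "
from h import *
rep()"
```

```text
9.5667 stand [ -32.9 -173.2  270.4] yaw -1.037 Ftool [-0.1 -0.1  1.3] Mtool [-0.06  0.01  0.01]
```

Emit:
step_arm(targets=[[[0, 0, 0], [-3, 0.3, 0], 0], [[0, 0, 0], [-3, 0, 0], 0], [[0, 0, 0], [-3, 0, 0], 0], [[0, 0, 0], [-3, 0, 0], 0], [[0, 0, 0], [0, 0, 0], 0]])

```text
time: 9.98
tool_pos: [0.6661, -0.1213, 0.2704]
tcp_rot: [2.859, 1.302, -0.001]
wrist_force: [-0.2, 0.5, -1.2]
width: 0.115
grip_force: 20.9
```

```bash
python3 -c "
from h import *
rep()"
```

```text
9.9833 stand [ -43.2 -179.7  270.4] yaw -1.038 Ftool [ 0.2 -0.5  1.2] Mtool [ 0.04 -0.01  0.01]
```

Emit:
step_arm(targets=[[[0, 0, 0], [-3.5, 0, 0], 0], [[0, 0, 0], [-3.5, 0, 0], 0], [[0, 0, 0], [-3.5, 0, 0], 0], [[0, 0, 0], [-3.5, 0, 0], 0], [[0, 0, 0], [0, 0, 0], 0]])

```text
time: 10.4
tool_pos: [0.6568, -0.132, 0.2704]
tcp_rot: [2.859, 1.302, -0.001]
wrist_force: [-0.4, -0.2, -0.2]
width: 0.112
grip_force: 20.9
```

```bash
python3 -c "
from h import *
rep()"
```

```text
10.4 stand [ -55.4 -186.8  270.4] yaw -1.038 Ftool [-0.4 -0.2  0.2] Mtool [-0.01 -0.01  0.02]
```

Emit:
step_arm(targets=[[[0, 0, 0], [-3.5, 0, 0], 0], [[0, 0, 0], [-3.5, 0, 0], 0], [[0, 0, 0], [-3.5, 0, 0], 0], [[0, 0, 0], [-3.5, 0, 0], 0], [[0, 0, 0], [0, 0, 0], 0]])

```text
time: 10.82
tool_pos: [0.6476, -0.1425, 0.2704]
tcp_rot: [2.859, 1.302, -0.001]
wrist_force: [-0.6, -0.3, -1.0]
width: 0.115
grip_force: 20.9
```

```bash
python3 -c "
from h import *
rep()"
```

```text
10.8167 stand [ -67.4 -193.9  270.4] yaw -1.038 Ftool [-0.6 -0.3  1. ] Mtool [-0.05  0.02  0.  ]
```

Emit:
step_arm(targets=[[[0, 0, 0], [-3.5, 0.2, 0], 0], [[0, 0, 0], [-3.5, 0, 0], 0], [[0, 0, 0], [-3.5, 0, 0], 0], [[0, 0, 0], [-3.5, 0, 0], 0], [[0, 0, 0], [0, 0, 0], 0]])

```text
time: 11.23
tool_pos: [0.6386, -0.1532, 0.2704]
tcp_rot: [2.859, 1.301, -0.001]
wrist_force: [0.2, 0.5, -1.0]
width: 0.115
grip_force: 20.9
```

```bash
python3 -c "
from h import *
rep()"
```

```text
11.2333 stand [ -79.4 -201.2  270.4] yaw -1.038 Ftool [ 0.5 -0.2  1. ] Mtool [ 0.02 -0.   -0.01]
```

Emit:
step_arm(targets=[[[0, 0, 0], [-3.5, 0, 0], 0], [[0, 0, 0], [-3.5, 0, 0], 0], [[0, 0, 0], [-3.5, 0, 0], 0], [[0, 0, 0], [-3.5, 0, 0], 0], [[0, 0, 0], [0, 0, 0], 0]])

```text
time: 11.65
tool_pos: [0.6294, -0.1637, 0.2704]
tcp_rot: [2.859, 1.302, -0.001]
wrist_force: [-0.2, 0.4, -0.7]
width: 0.109
grip_force: 20.9
```

```bash
python3 -c "
from h import *
rep()"
```

```text
11.65 stand [ -91.4 -208.3  270.4] yaw -1.038 Ftool [ 0.1 -0.4  0.7] Mtool [-0.02 -0.01 -0.07]
```

Emit:
step_arm(targets=[[[0, 0, 0], [-3, 0.1, 0], 0], [[0, 0, 0], [-3, 0, 0], 0], [[0, 0, 0], [-3, 0, 0], 0], [[0, 0, 0], [-3, 0, 0], 0], [[0, 0, 0], [0, 0, 0], 0]])

```text
time: 12.07
tool_pos: [0.6217, -0.1727, 0.2704]
tcp_rot: [2.859, 1.302, -0.001]
wrist_force: [0.2, -0.1, -1.1]
width: 0.11
grip_force: 20.9
```

Emit:
step_arm(targets=[[[0, 0, 0], [-2, 0, 0], 0], [[0, 0, 0], [-2, 0, 0], 0], [[0, 0, 0], [-2, 0, 0], 0], [[0, 0, 0], [0, 0, 0], 0], [[0, 0, 0], [0, 0, 0], 0]])

```text
time: 12.48
tool_pos: [0.6181, -0.1769, 0.2704]
tcp_rot: [-2.859, -1.302, 0.0]
wrist_force: [-0.2, -0.2, -1.1]
width: 0.114
grip_force: 20.9
```

```bash
python3 -c "
from h import *
rep()"
```

```text
12.4833 stand [-106.3 -217.2  270.4] yaw -1.038 Ftool [-0.3 -0.   1.1] Mtool [ 0.03  0.04 -0.02]
```

Now small bites until the stop is felt.

Emit:
step_arm(targets=[[[0, 0, 0], [-1, 0, 0], 0], [[0, 0, 0], [-1, 0, 0], 0], [[0, 0, 0], [-1, 0, 0], 0], [[0, 0, 0], [0, 0, 0], 0]])

```text
time: 12.82
tool_pos: [0.6161, -0.1792, 0.2703]
tcp_rot: [-2.859, -1.302, 0.0]
wrist_force: [0.7, 1.0, -0.3]
width: 0.114
grip_force: 20.9
```

Emit:
step_arm(targets=[[[0, 0, 0], [-1, 0, 0], 0], [[0, 0, 0], [-1, 0, 0], 0], [[0, 0, 0], [0, 0, 0], 0]])

```text
time: 13.07
tool_pos: [0.6147, -0.1807, 0.2704]
tcp_rot: [2.859, 1.302, -0.0]
wrist_force: [-0.1, 0.2, -2.1]
width: 0.112
grip_force: 20.9
```

Emit:
step_arm(targets=[[[0, 0, 0], [-1, 0, 0], 0], [[0, 0, 0], [-1, 0, 0], 0], [[0, 0, 0], [0, 0, 0], 0]])

```text
time: 13.32
tool_pos: [0.6134, -0.1822, 0.2704]
tcp_rot: [2.859, 1.302, -0.0]
wrist_force: [0.2, 0.7, -0.7]
width: 0.114
grip_force: 20.9
```

```bash
python3 -c "
from h import *
rep()"
```

```text
13.3167 stand [-112.4 -220.8  270.4] yaw -1.038 Ftool [ 0.7 -0.3  0.7] Mtool [-0.01 -0.04  0.02]
```

Emit:
step_arm(targets=[[[0, 0, 0], [-1, 0, 0], 0], [[0, 0, 0], [-1, 0, 0], 0], [[0, 0, 0], [0, 0, 0], 0], [[0, 0, 0], [0, 0, 0], 0]])

```text
time: 13.65
tool_pos: [0.6127, -0.183, 0.2705]
tcp_rot: [-2.859, -1.302, -0.002]
wrist_force: [3.3, 4.1, -1.7]
width: 0.113
grip_force: 20.7
```

Emit:
step_arm(targets=[[[0, 0, 0], [-1, 0, 0], 0], [[0, 0, 0], [0, 0, 0], 0], [[0, 0, 0], [0, 0, 0], 0]])

```text
time: 13.9
tool_pos: [0.6122, -0.1836, 0.2706]
tcp_rot: [-2.858, -1.302, -0.003]
wrist_force: [3.8, 4.8, -1.1]
width: 0.111
grip_force: 20.8
```

```bash
python3 -c "
from h import *
rep()"
```

```text
13.9 stand [-114.  -221.7  270.6] yaw -1.038 Ftool [ 6.1 -0.3  1.1] Mtool [0.05 1.05 0.01]
```

Emit:
step_arm(targets=[[[0, 0, 0], [0.7, 0, 0], 0], [[0, 0, 0], [0, 0, 0.8], 0], [[0, 0, 0], [0, 0, 0.7], 0], [[0, 0, 0], [0, 0, 0], 0], [[0, 0, 0], [0, 0, 0], 0]])

```text
time: 14.32
tool_pos: [0.6125, -0.1837, 0.2694]
tcp_rot: [2.859, 1.302, 0.002]
wrist_force: [3.5, 4.3, 0.9]
width: 0.114
grip_force: 21.3
```

```bash
python3 -c "
from h import *
rep()
im=read_camera('side')[80:240,190:350];t=read_camera('top')[110:250,215:405]
print(np.array([0]))
cv2.imwrite('pics/s5.png',np.hstack([cv2.resize(im,(370,370),interpolation=2),cv2.copyMakeBorder(cv2.resize(t,(420,309),interpolation=2),0,61,0,0,0)])[:,:,::-1])"
```

```text
14.3167 stand [-113.7 -221.9  269.4] yaw -1.038 Ftool [ 5.5 -0.2 -0.9] Mtool [0.03 1.04 0.02]
[0]
```

View pics/s5.png

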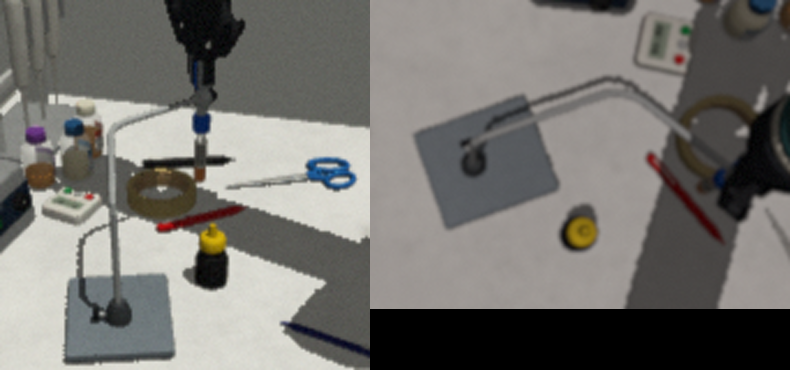

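The side view shows the carrier at the rod's end, upright, with the bottle untouched. There's still 5.5 N on the stop, so I'll relax before releasing.

Emit:
step_arm(targets=[[[0, 0, 0], [0.7, 0, 0], 0], [[0, 0, 0], [0, 0, 0], 0], [[0, 0, 0], [0, 0, 0], 0]])

```text
time: 14.67
tool_pos: [0.6126, -0.1835, 0.2691]
tcp_rot: [2.858, 1.302, 0.0]
wrist_force: [2.2, 3.0, 1.0]
width: 0.111
grip_force: 21.2
```

```bash
python3 -c "
from h import *
rep()"
```

```text
14.6667 stand [-113.6 -221.8  269.1] yaw -1.038 Ftool [ 3.7 -0.4 -1. ] Mtool [-0.09  0.65  0.01]
```

Emit:
step_arm(targets=[[[0, 0, 0], [0.3, 0, 0], 0], [[0, 0, 0], [0, 0, 0], 11], [[0, 0, 0], [0, 0, 0], 15], [[0, 0, 0], [0, 0, 0], 22], [[0, 0, 0], [0, 0, 0], 30]])

```text
time: 15.08
tool_pos: [0.6122, -0.1834, 0.2685]
tcp_rot: [-2.859, -1.302, 0.002]
wrist_force: [-0.6, 0.7, -0.0]
width: 0.348
grip_force: 0.0
```

Emit:
step_arm(targets=[[[0, 0, 0], [0, 0, 0], 45], [[0, 0, 0], [0, 0, 0], 45], [[0, 0, 0], [0, 0, 0], 45], [[0, 0, 0], [0, 0, 0], 45]])

```text
time: 15.42
tool_pos: [0.6127, -0.1831, 0.2689]
tcp_rot: [2.859, 1.302, -0.0]
wrist_force: [-0.2, -0.1, 0.3]
width: 0.529
grip_force: 0.0
```

Emit:
step_arm(targets=[[[0, 0, 0], [0, 0, -10], 45], [[0, 0, 0], [0, 0, -20], 45], [[0, 0, 0], [0, 0, -30], 45], [[0, 0, 0], [20, 0, -20], 45], [[0, 0, 0], [20, 0, 0], 45]])

```text
time: 15.83
tool_pos: [0.641, -0.1539, 0.3568]
tcp_rot: [2.854, 1.297, 0.013]
wrist_force: [1.5, 0.2, 0.2]
width: 0.526
grip_force: 0.0
```

Emit:
step_arm(targets=[[[0, 0, 0], [30, 0, -20], 70], [[0, 0, 0], [30, 0, 0], 70], [[0, 0, 0], [0, 0, 0], 70], [[0, 0, 0], [0, 0, 0], 70]])

```text
time: 16.17
tool_pos: [0.6791, -0.1063, 0.3697]
tcp_rot: [2.857, 1.305, 0.001]
wrist_force: [-0.1, 1.2, -0.6]
width: 0.821
grip_force: 0.0
```

```bash
python3 -c "
from h import *
rep()
im=read_camera('side')[80:240,190:350];k=calibration('wrist');t=read_camera('wrist')
for r in tip_of('wrist','carrier')[:1]: print(r['at'],r['score'],bp(r['at'][::-1],.178,k))
cv2.imwrite('pics/s6.png',np.hstack([cv2.resize(im,(300,300),interpolation=2),cv2.resize(t[:],(496,372),interpolation=2)[:300] if 0 else cv2.resize(t[84:384,40:472],(432,300))])[:,:,::-1])"
```

```text
16.1667 stand [ -26.1 -169.6  369.7] yaw -1.036 Ftool [ 0.9 -0.9  0.6] Mtool [ 0.04 -0.02 -0.02]
[279.3, 261.1] 0.97 [ 0.61390408 -0.18523894  0.178     ]
```

View pics/s6.png

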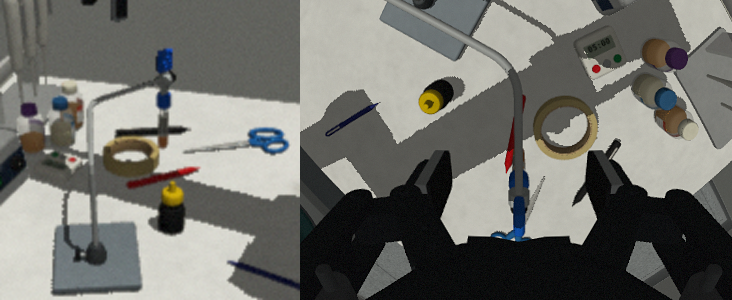

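Released: the carrier hangs upright at the rod's end and the bottle hasn't moved. I'll clear the arm and check the gap at the stop.

Emit:
step_arm(targets=[[[0, 0, 0], [0, 35, -5], 70], [[0, 0, 0], [15, 35, -5], 70], [[0, 0, 0], [15, 35, 0], 70], [[0, 0, 0], [15, 35, 0], 70], [[0, 0, 0], [0, 0, 0], 70]])

```text
time: 16.73
tool_pos: [0.8174, -0.1694, 0.3717]
tcp_rot: [-2.859, -1.298, 0.006]
wrist_force: [-0.9, 0.3, -2.1]
width: 0.818
grip_force: 0.0
```

```bash
python3 -c "
from h import *
rep()
im=read_camera('side')[95:160,240:305];t=read_camera('top')[160:220,350:410]
cv2.imwrite('pics/s7.png',np.hstack([cv2.resize(im,(400,400),interpolation=2),cv2.resize(t,(400,400),interpolation=2)])[:,:,::-1])"
```

```text
16.7333 stand [  85.1 -273.2  371.7] yaw -1.041 Ftool [-0.3 -0.9  2.1] Mtool [ 0.07 -0.04 -0.01]
```

View pics/s7.png

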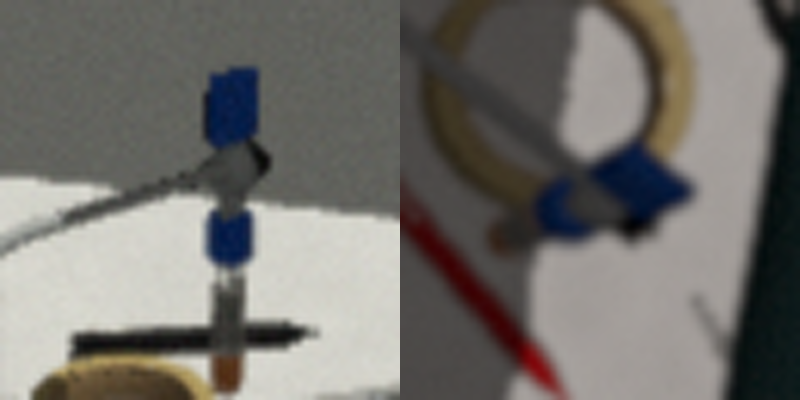

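In the side crop the grey collar sits flush against the black stop at about (262,160), and the carrier hangs vertical. I'll let it settle and hand in.

Emit:
step_arm(targets=[[[0, 0, 0], [0, 0, 0], 70], [[0, 0, 0], [0, 0, 0], 70], [[0, 0, 0], [0, 0, 0], 70], [[0, 0, 0], [0, 0, 0], 70], [[0, 0, 0], [0, 0, 0], 70]])

```text
time: 17.25
tool_pos: [0.8128, -0.1652, 0.3809]
tcp_rot: [2.858, 1.302, 0.003]
wrist_force: [-0.2, 1.4, 0.4]
width: 0.822
grip_force: 0.0
```

```bash
python3 -c "
from workcell import *
print(finish_job())"
```

```text
the job is handed in; nothing more can be done
None
```

I slid the carrier round the bend to the stop and released it, and it hangs upright with its collar flush against the stop. The highest push I read was about 6 N, the bottle was not disturbed, and I handed the job in at about 17 s; no verdict came back.

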